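Tuck the pressing plate under the leaf of the specimen board and hold it flat

ROBOT

A 6-joint arm with a two-finger parallel gripper is mounted at the origin on a cart in front of the work surface, level with it; the furniture and walls round the work are solid. World frame = base frame: x ahead of the robot, y to its left, z up, the work surface at z = 0. Lengths are in m, angles in rad, forces in N, time in s.
With the tool pointing down it reaches from about 0.3 to 0.875 m from the base axis. Payload 6.4 kg.
Tool frame: the origin (TCP) lies midway between the tips of the shut fingers; the grasp point (between the pads) lies 19 mm behind it; z points along the fingers, y is the line along which they close (so a half turn about z gives the same grasp; the last joint's range is limited). The gripper opens to 88 mm and grips with 3 to 60 N. Pads are 18 mm wide; open, the fingers measure 123 mm over their backs; the gripper's body (75 mm by 187 mm) begins 45 mm behind the grasp point.
Start: joints at [-1.4, 0.181, 1.607, -0, 1.354, -0.206], TCP at [0.212, -0.535, 0.239] pointing down, gripper open.
Joint ranges: [-2.99, 2.99], [-0.89, 2.07], [0.3, 2.58], [-1.14, 4.28], [0, 2.63], [-3.12, 3.12]. Speed limits (rad/s): [2.57, 2.57, 3.01, 3.14, 3.14, 3.14].

INTERFACE

Orientations are given as a rotation vector (axis times angle).
In Python, from workcell import telemetry, cams, workorder, nets gives the robot as it stands. The module is installed in compiled form; this text tells all that it offers.
- The arm moves only by the shell command python3 -m crank 'ROWS' [OPENING] [FORCE]. ROWS is JSON, a list of rows, each a list of 6 numbers: the shift along the tool's x, y, z in m, then the turn, a rotation vector about the tool's x, y, z in degrees. In form: [[tx, ty, tz, ax, ay, az], ...]. A call has exactly 5 rows; each row is the pose to reach, as a shift and turn from the pose commanded when the call began, along the tool's axes at that moment; what a row does not reach only later rows make up. A row lasts 1/8 s, in which the tool goes at most 62.5 mm and 10.7 degrees, less where a joint would pass 70% of its speed; a pose out of reach is approached as far as the arm can. A call with a gripper value outside its range is refused whole. OPENING is the finger opening in m, from 0 to 0.0881, set as the call begins (- or left out, the last holds). The fingers move at their own pace and stop on an object; FORCE is the grip in N (left out, the last holds). Time passes only in rows, so rows that repeat a pose let the fingers close, or fill a call up. It gives the time, the measured TCP pose, the force, the opening and the grip force at its end, in the units of the state.
- telemetry.observe(): the state, without advancing time (a new reading comes with each control period).
- cams.grab_frame(name): name is "scene" or "top" or "wrist"; returns the picture (400x640x3 uint8, red, green, blue); there is no depth.
- cams.camera_params(name): a dict with "intrinsics" (3x3 intrinsics, pixels), "R" (3x3) and "t" (3): a world point X has camera coordinates R X + t; the wrist camera has in their place "hand_eye" (4x4, takes a point from camera to tool coordinates, whose origin is the TCP and whose axes are the flange's). Camera axes: x right, y down, z forward; pixel columns grow to the right and rows downward; lengths in m; the calibration is good to about 2 mm. The wrist camera is an equidistant fisheye: a pixel r from the principal point sees the ray r / f radians off the axis. A picture is of the moment at which its call begins: read the wrist's pose just before it. camera_params takes no time and is no camera call.
- workorder.close_job(): hands the job in; it is judged then, once.
Trained networks look in the newest picture that a camera, given by its name, has taken for a name from the list of things; names that differ only in an ending like _2 or _b are one class to them, and where a whole thing is asked for, a point or a joint stands for the part that bears it (a point fixed in the world has none). Each returns a list of dicts, best first, with "p" (0 to 1); they miss things now and then, are a little off and sometimes report something else, mostly with a low value. They report only what shows in the picture. A call takes as long as a camera call.
- nets.find_in(camera, label): "rect" ([left, top, width, height] in pixels, round what is visible of it).
The state is a dict: "clock": time; "joint_pos": joint angles; "dq": joint speeds; "tau": joint torques, N m; "eef_pos": TCP position; "tcp_rot": TCP orientation; "force": force on the tool from outside, world axes, zero at the start; "wrist_torque": the same for the moment, N m; "opening": finger opening in m; "grip_force": force on a finger pad.
Only numpy, scipy, OpenCV 4.12 (cv2) and the standard library are available. Lean on these libraries where they do the work, as an engineer would, in place of code of your own. Each camera call takes 0.05 s, during which the arm holds its last target. There are 200 camera calls.

TASK

Make the specimen pressing board ready and press the card on it: turn both wing catches that bar the way fully open to their end stops, then lay the ribbed steel plate on the board and slide its front edge under the hinged metal leaf, straight and all the way to the stop, without lifting the leaf. Finish with the gripper still holding the plate down flat against the board, pressed firmly (about 10 N): do not let go, the program ends while it is holding and pressing. Do not shift the jar and the dropper bottle that stand towards the wall.

Things in the scene. Friction and masses are not known exactly. Their poses are not given: they have to be found in the camera images.
- press: pressing board, fixed to the worktop: plywood, 260 (x) x 200 (y) x 12 mm; origin at the centre of its underside, flat top at z = 12 mm. x points from the open front to the hinged leaf at the back, y left, z up. Between board and leaf is an 8 mm high slot (z = 12 to 20 mm), open at x = +35 mm, closed at the back by a wooden block (the stop) at x = +70 mm; the plate enters it from the front
- stop (a point): middle of the front face of the wooden block under the leaf, at the level of the board's top (in the board's frame x = +70 mm, y = 0, z = 12 mm): where the middle of the plate's front edge shall come. Axes as the board's
- leaf (a joint): aluminium leaf 77 (x) x 150 (y) x 5 mm, hinged at board x = +112 mm, lying on the wooden block, its free edge at x = +35 mm. Angle in rad: 0 lying down, growing as the free edge is lifted (0.1 rad lifts it 8 mm). It falls back by its own weight (0.09 kg)
- catch_left (a joint): turn of the left wing catch, rad: at 0 its flat arm (60 mm long, 17 mm wide) points right (board -y) across the plate's way; grows, clockwise seen from above, to the end stop at 1.4, where the arm points to the front, out of the way. Starts at 0 to 0.3. Stays where left (friction about 0.06 N m)
- catch_right (a joint): turn of the right wing catch, rad: the mirror image; at 0 its arm points to the left (+y of the board), it grows to the end stop at 1.4 as the catch turns counter-clockwise seen from above. Starts between 0 and 0.3
- catch_left_grip (a point): middle of the upright black wing of the left catch, on its turning axis (board x = -15, y = +75 mm), 32.5 mm above the worktop. The wing is 10 mm thick, 34 mm long, 27 mm high (top at 46 mm) and lies along the arm, along this point's y axis, which turns with the catch; grip it across its thickness. The arm's top is 19 mm above the worktop
- catch_right_grip (a point): the same for the right catch, at board frame x = -15, y = -75 mm
- plate_grip (a point): middle of the upright black rib of the loose steel plate (0.14 kg, flat on the worktop to the left of the board). Plate 130 (x) x 80 (y) x 4 mm; rib 40 mm long along x, 12 mm thick, standing 4 to 34 mm above the plate's underside; this point is 19 mm above it. x points to the front edge, 100 mm ahead; grip the rib across its thickness (along y)
- plate_edge (a point): middle of the plate's front edge, on its underside, 100 mm ahead of plate_grip. Axes as plate_grip. Between the two opened catches the plate has about 18 mm to spare on each side
- bed: the plywood panel of the board on which the plate is pressed; same origin and axes as the board
- plate: the loose steel plate as a whole; origin at the centre of its underside, x to the front edge
- jar: specimen jar with a white lid, 56 mm across, 72 mm high, behind the plate and the blue slide box: leave it alone. Origin at the centre of its underside
- dropper: amber dropper bottle, 33 mm across, 100 mm high, behind the plate and the blue slide box: leave it alone. Origin at the centre of its underside

How it is judged:
By the outcome, as a careful person would: the job done as asked, in the order asked, and still so for the second after the job is handed in, while the arm keeps its last pose, push and grip.
It also fails if it takes over 72 s, if anything falls off the work surface, if the arm or the gripper's body presses on something with over 40 N, if the wrist force passes 120 N, or if a joint passes its speed limit or range.

## Working session

There is one attempt and no reset: what is moved stays moved. The work goes in short steps, Python scripts to look and compute and a shell command to move; the robot and the scene stay as the last step left them, time stands still between calls to the robot, and variables do not carry over. Pictures are saved under pics/ and viewed, at most 13 in all, crops included, and the job is handed in when it is done.

```bash
mkdir -p pics; python3 - <<'E'
from workcell import telemetry, cams, nets
import cv2,numpy as np
s=telemetry.observe();print(s)
for c in("scene","top"):
    im=cams.grab_frame(c);cv2.imwrite(f"pics/{c}0.png",im[:,:,::-1])
    p=cams.camera_params(c);print(c,{k:np.round(v,4).tolist() for k,v in p.items()})
    for l in("press","stop","leaf","catch_left_grip","catch_right_grip","plate_grip","plate","plate_edge","bed","jar","dropper"):
        try:print(l,[(np.round(d["rect"],1).tolist(),round(d["p"],2)) for d in nets.find_in(c,l)[:2]])
        except Exception as e:print(l,e)
p=cams.camera_params("wrist");print({k:np.round(v,4).tolist() for k,v in p.items()})
E
```

```text
{'clock': 0.0, 'joint_pos': array([-1.40027540e+00,  1.81525928e-01,  1.60794756e+00, -3.35613762e-05,
        1.35381175e+00, -2.06288632e-01]), 'dq': array([-0.00031789,  0.00063996,  0.00069181, -0.00147311,  0.00142233,
       -0.00087649]), 'tau': array([-1.08017892e-03, -4.33872056e+01, -3.41853011e+01,  7.01305247e-02,
        3.85372736e-02, -1.50706619e-04]), 'eef_pos': array([ 0.21149802, -0.53413696,  0.23784785]), 'tcp_rot': array([-3.08433476e+00, -5.88089735e-01,  3.91650223e-06]), 'force': array([-0.06569952, -0.09913804,  0.1468543 ]), 'wrist_torque': array([-0.00367427,  0.0129126 ,  0.02556374]), 'grip_force': 0.0, 'opening': 0.08806288785892152}
scene {'intrinsics': [[496.4985, 0.0, 321.2324], [0.0, 496.4985, 199.3331], [0.0, 0.0, 1.0]], 'R': [[-0.6884, -0.7253, -0.0062], [-0.5494, 0.5269, -0.6485], [0.4736, -0.443, -0.7612]], 't': [0.4057, 0.3442, 1.1384]}
press [([360.5, 131.2, 57.2, 64.7], 0.6), ([203.3, 282.5, 62.7, 46.8], 0.2)]
stop [([357.5, 133.3, 58.4, 58.8], 0.73)]
leaf [([369.1, 133.9, 43.3, 32.0], 0.61)]
catch_left_grip [([388.3, 172.0, 17.6, 8.6], 0.41)
[... 737 characters left out ...]
65.4, 71.7, 91.0], 0.95)]
leaf [([397.2, 172.9, 51.4, 23.9], 0.91)]
catch_left_grip [([388.6, 206.6, 22.2, 13.4], 0.66)]
catch_right_grip [([425.6, 212.9, 22.6, 7.8], 0.7), ([183.9, 192.5, 32.9, 40.6], 0.3)]
plate_grip [([183.4, 191.7, 34.7, 45.7], 0.71)]
plate [([182.8, 184.7, 33.3, 48.6], 0.86)]
plate_edge [([184.1, 189.3, 34.5, 46.1], 0.89)]
bed [([383.1, 165.6, 71.9, 87.9], 0.95)]
jar [([219.9, 138.9, 20.6, 20.2], 0.72)]
dropper [([267.3, 148.0, 11.3, 11.2], 0.49)]
{'intrinsics': [[309.7069, 0.0, 319.7045], [0.0, 309.7069, 201.4829], [0.0, 0.0, 1.0]], 'hand_eye': [[-0.0006, -0.9546, -0.2978, 0.077], [1.0, -0.0007, -0.0, 0.0003], [-0.0002, -0.2978, 0.9546, -0.1455], [0.0, 0.0, 0.0, 1.0]]}
```

```bash
python3 - <<'E'
import cv2,numpy as np
a=cv2.imread("pics/top0.png")
l=cv2.resize(a[150:275,365:480],None,fx=4,fy=4,interpolation=cv2.INTER_CUBIC)
r=cv2.resize(a[130:255,172:257],None,fx=4,fy=4,interpolation=cv2.INTER_CUBIC)
cv2.imwrite("pics/c1.png",np.hstack([r,l]))
E
```

```text
(no output)
```

View pics/c1.png

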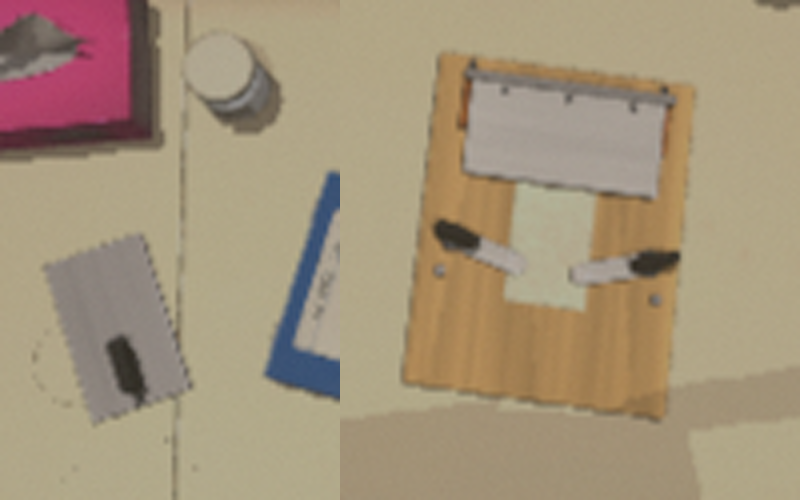

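View pics/scene0.png

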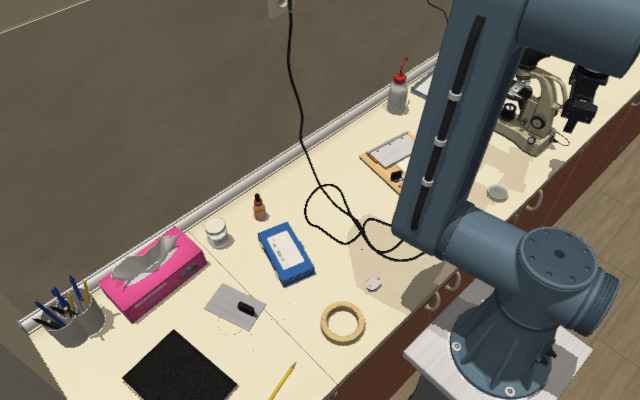

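The top view shows the board at about (380–454, 163–255), with the leaf at the far end. The wings are at about (394, 209) and (445, 216), and the arms point inward. The plate is at about (183–220, 188–236), with its rib at the near end.

```bash
cat > h.py <<'E'
from workcell import telemetry, cams, nets
import cv2,numpy as np
from scipy.spatial.transform import Rotation as Ro
def top(uv,z,c="top"):
    p=cams.camera_params(c);K,R,t=[np.array(p[k]) for k in("intrinsics","R","t")]
    d=R.T@np.linalg.inv(K)@np.r_[uv,1];C=-R.T@t
    return C+d*(z-C[2])/d[2]
def T(s):
    M=np.eye(4);M[:3,:3]=Ro.from_rotvec(s["tcp_rot"]).as_matrix();M[:3,3]=s["eef_pos"];return M
def wrist(uv,z,s):
    p=cams.camera_params("wrist");K=np.array(p["intrinsics"]);M=T(s)@np.array(p["hand_eye"])
    a=(np.array(uv)-K[:2,2])/K[0,0];r=np.linalg.norm(a)
    d=M[:3,:3]@np.r_[a/r*np.sin(r),np.cos(r)];C=M[:3,3]
    return C+d*(z-C[2])/d[2]
def wproj(X,s):
    p=cams.camera_params("wrist");K=np.array(p["intrinsics"]);M=np.linalg.inv(T(s)@np.array(p["hand_eye"]))
    c=M[:3,:3]@X+M[:3,3];th=np.arctan2(np.hypot(c[0],c[1]),c[2]);return K[:2,2]+K[0,0]*th*c[:2]/np.hypot(c[0],c[1])
def fit(model,world):
    """planar rigid fit -> x,y,yaw,residual"""
    m=np.array(model)[:,:2];w=np.array(world)[:,:2];mc,wc=m.mean(0),w.mean(0)
    a=(m-mc)@[1,1j];b=(w-wc)@[1,1j];th=np.angle((a.conj()*b).sum())
    c,s_=np.cos(th),np.sin(th);R=np.array([[c,-s_],[s_,c]]);t=wc-R@mc
    return t,th,np.abs(m@R.T+t-w).max()
def go(xy,z,yaw):
    """tool shift & turn to TCP (x,y,z), pointing down, tool y axis along yaw (mod pi)"""
    s=telemetry.observe();M=T(s)
    best=None
    for k in(0,np.pi):
        ya=yaw+k;y=np.array([np.cos(ya),np.sin(ya),0]);zz=np.array([0,0,-1.]);R=np.c_[np.cross(y,zz),y,zz]
        rv=Ro.from_matrix(M[:3,:3].T@R).as_rotvec(degrees=True)
        if best is None or np.linalg.norm(rv)<np.linalg.norm(best):best=rv
    d=M[:3,:3].T@(np.r_[xy,z]-M[:3,3])
    print("move mm",np.round(d*1000,1),"deg",np.round(best,2),"q6",round(s["joint_pos"][5],2))
E
python3 - <<'E'
from h import *
f=lambda c,o:[(o[0]+a/4-.4,o[1]+b/4-.4) for a,b in c]
B=[top(u,.012) for u in f([(440-340,52),(355,87),(325,420),(63,383)],(365,150))]
print(fit([(.13,.1),(.13,-.1),(-.13,-.1),(-.13,.1)],B))
P=[top(u,.004) for u in f([(43,266),(140,233),(192,388),(95,425)],(172,130))]
print(np.round(P,3));print(fit([(.065,.04),(.065,-.04),(-.065,-.04),(-.065,.04)],P))
for n,c in(("L",(457-340,235)),("R",(655-340,262))):print(n,top(f([c],(365,150))[0],.04))
for n,c in(("Larm",(520-340,265)),("Rarm",(575-340,272))):print(n,top(f([c],(365,150))[0],.019))
go([.55,-.2],.3,0);go([.55,-.2],.3,np.pi/2)
E
```

```text
(array([ 0.50793261, -0.29792588]), np.float64(-0.147986508298816), np.float64(0.0009527446645955506))
[[0.555 0.428 0.004]
 [0.58  0.354 0.004]
 [0.458 0.31  0.004]
 [0.431 0.384 0.004]]
(array([0.50582195, 0.36895543]), np.float64(0.34520953211218974), np.float64(0.001116852609502006))
L [ 0.50363854 -0.22154188  0.04      ]
R [ 0.48144037 -0.36915101  0.04      ]
Larm [ 0.48270978 -0.27191537  0.019     ]
Rarm [ 0.47685216 -0.31351172  0.019     ]
move mm [ 437.8 -186.6  -61.3] deg [ -0.    -0.   -68.41] q6 -0.21
move mm [ 437.8 -186.6  -61.3] deg [-0.    0.   21.59] q6 -0.21
```

```bash
python3 - <<'E'
from h import *
print(top((525,140),.0,"scene"),top((530,95),.2,"scene"))
go([.504,-.2215],.14,np.radians(-23.1))
E
```

```text
[ 0.33791045 -0.66195207  0.        ] [ 0.35526257 -0.60379636  0.2       ]
move mm [ 387.1 -183.6   98.7] deg [ -0.    -0.   -45.31] q6 -0.21
```

View pics/top0.png

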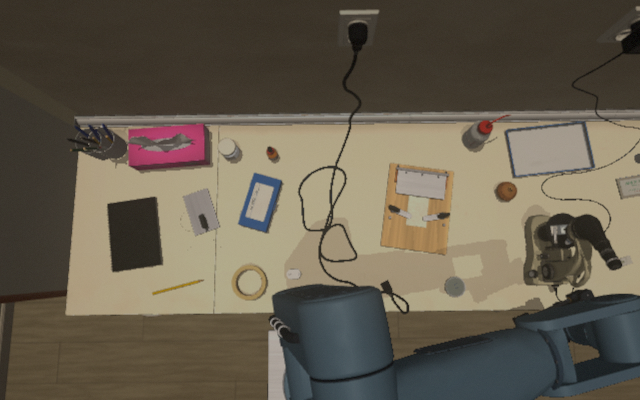

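The microscope, near (560, 250), is close to the gripper's start pose. I'll leave it sideways first, towards +y.

```bash
python3 -m crank '[[0.02,-0.055,0,0,0,0],[0.05,-0.105,0,0,0,0],[0.11,-0.115,0,0,0,-8],[0.17,-0.125,0,0,0,-16],[0.23,-0.14,0.01,0,0,-24]]' 0.044; python3 - <<'E'
from h import *
go([.504,-.2215],.14,np.radians(-23.1))
E
```

```text
clock: 1.82
eef_pos: [0.3757, -0.3195, 0.2299]
tcp_rot: [2.891, 1.222, 0.001]
force: [0.5, 0.3, 0.4]
opening: 0.0442
grip_force: 0.0
move mm [159.8  23.4  89.9] deg [  0.18   0.07 -21.09] q6 -0.17
```

```bash
python3 -m crank '[[0.055,0.008,0.03,0,0,-7],[0.11,0.016,0.06,0,0,-14],[0.16,0.0234,0.09,0,0,-21],[0.16,0.0234,0.09,0,0,-21],[0.16,0.0234,0.09,0,0,-21]]'; python3 - <<'E'
from h import *
go([.504,-.2215],.14,np.radians(-23.1))
s=telemetry.observe();im=cams.grab_frame("wrist");cv2.imwrite("pics/w1.png",im[:,:,::-1])
np.save("s1.npy",s,allow_pickle=True)
for l in("catch_left_grip","catch_right_grip"):print(l,[(np.round(d["rect"],1).tolist(),round(d["p"],2)) for d in nets.find_in("wrist",l)[:2]])
for z in(.0325,.046):print(wproj(np.array([.504,-.2215,z]),s),wproj(np.array([.482,-.370,z]),s))
c,q=np.cos(-.148),np.sin(-.148)
for m in((.13,.1),(.13,-.1),(-.13,-.1),(-.13,.1)):print(m,wproj(np.array([.508+c*m[0]-q*m[1],-.298+q*m[0]+c*m[1],.012]),s))
E
```

```text
clock: 2.45
eef_pos: [0.5025, -0.2222, 0.1389]
tcp_rot: [2.626, 1.724, -0.001]
force: [0.7, -0.2, 0.2]
opening: 0.0439
grip_force: 0.0
move mm [ 1.2  1.1 -1.1] deg [-0.01  0.02 -0.31] q6 -0.22
catch_left_grip [([310.2, 174.3, 26.4, 80.3], 0.62)]
catch_right_grip [([326.0, 281.3, 46.7, 66.1], 0.84)]
[320.96693885 197.97064055] [357.59330423 329.80370185]
[321.03140437 202.77611352] [358.90649086 338.20115126]
(0.13, 0.1) [463.41821056 129.1839571 ]
(0.13, -0.1) [477.2339885  299.85888389]
(-0.13, -0.1) [266.39040762 350.61427289]
(-0.13, 0.1) [199.47633157 197.56375838]
```

View pics/w1.png

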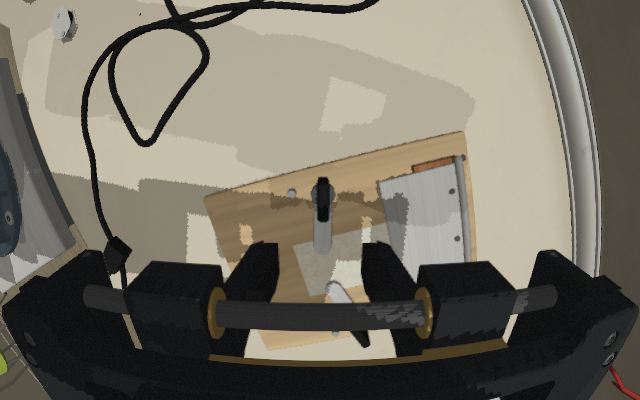

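The wrist view shows the left wing vertical at (322, 178–222), as predicted at (321, 200). It is centred and aligned with the jaws, so I'll descend and grip.

```bash
python3 -m crank '[[0.001,0.001,0.04,0,0,0],[0.001,0.001,0.08,0,0,0],[0.001,0.001,0.115,0,0,0],[0.001,0.001,0.115,0,0,0],[0.001,0.001,0.115,0,0,0]]' && python3 -m crank '[[0,0,0,0,0,0],[0,0,0,0,0,0],[0,0,0,0,0,0],[0,0,0,0,0,0],[0,0,0,0,0,0]]' 0 25
```

```text
clock: 3.22
eef_pos: [0.5045, -0.2228, 0.0255]
tcp_rot: [2.625, 1.722, 0.001]
force: [0.9, 0.5, -0.2]
opening: 0.0439
grip_force: 0.0
clock: 3.85
eef_pos: [0.5053, -0.2223, 0.0244]
tcp_rot: [2.623, 1.722, 0.003]
force: [4.7, -0.9, -1.3]
opening: 0.0098
grip_force: 25.0
```

```bash
python3 -m crank '[[0,0,0,0,0,9],[0,0,0,0,0,18],[0,0,0,0,0,27],[0,0,0,0,0,36],[0,0,0,0,0,45]]' && python3 -m crank '[[0,0,0,0,0,7],[0,0,0,0,0,14],[0,0,0,0,0,20],[0,0,0,0,0,23],[0,0,0,0,0,23]]'; python3 - <<'E'
from h import *
s=telemetry.observe();print(s["wrist_torque"],s["force"]);y=T(s)[:3,1];print(np.degrees(np.arctan2(y[1],y[0])),"stop expected",-98.5-80.2+90)
E
```

```text
clock: 4.47
eef_pos: [0.5055, -0.2224, 0.0244]
tcp_rot: [3.085, 0.58, 0.005]
force: [6.4, -1.7, -3.0]
opening: 0.0093
grip_force: 25.0
clock: 5.1
eef_pos: [0.5055, -0.2225, 0.0244]
tcp_rot: [3.139, -0.038, 0.005]
force: [6.5, -2.6, -3.2]
opening: 0.0101
grip_force: 25.7
[-0.21047976 -0.77840586  0.52004838] [ 6.52534897 -2.64584878 -3.19200983]
-91.38191500905995 stop expected -88.69999999999999
```

```bash
python3 -m crank '[[0,0,0,0,0,2],[0,0,0,0,0,2],[0,0,0,0,0,2],[0,0,0,0,0,2],[0,0,0,0,0,2]]'; python3 - <<'E'
from h import *
s=telemetry.observe();print(s["wrist_torque"]);y=T(s)[:3,1];print(np.degrees(np.arctan2(y[1],y[0])))
E
python3 -m crank '[[0,0,0,0,0,0],[0,0,0,0,0,0],[0,0,-0.04,0,0,0],[0,0,-0.08,0,0,0],[0,0,-0.1,0,0,0]]' 0.044
python3 - <<'E'
from h import *
go([.482,-.370],.125,np.radians(5.2))
s=telemetry.observe();im=cams.grab_frame("wrist");cv2.imwrite("pics/w2.png",im[:,:,::-1])
E
```

```text
clock: 5.72
eef_pos: [0.5054, -0.2225, 0.0244]
tcp_rot: [3.138, -0.091, 0.005]
force: [5.0, -2.1, -3.2]
opening: 0.0103
grip_force: 26.5
[-0.31658558 -0.72686937  0.5921431 ]
-93.3301809650317
clock: 6.35
eef_pos: [0.5044, -0.2219, 0.1259]
tcp_rot: [3.139, -0.094, 0.003]
force: [0.0, 0.2, 0.3]
opening: 0.0441
grip_force: 0.0
move mm [-13.5 149.2   1.1] deg [-2.000e-02 -1.400e-01  8.138e+01] q6 1.0
```

View pics/w2.png

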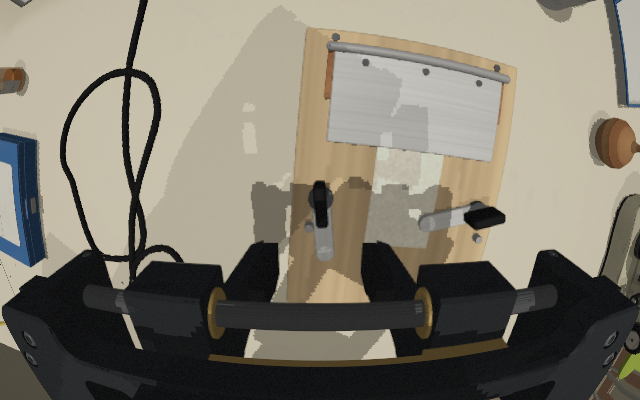

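The left arm now points to the front against its stop pin (pin at 310, 227; arm tip at 325, 255). Next is the right catch.

```bash
python3 -m crank '[[-0.002,0.03,0,0,0,10],[-0.004,0.06,0,0,0,20],[-0.007,0.09,0,0,0,30],[-0.01,0.12,0,0,0,40],[-0.0135,0.149,0,0,0,50]]' && python3 -m crank '[[0,0,0,0,0,10],[0,0,0,0,0,20],[0,0,0,0,0,31.4],[0,0,0,0,0,31.4],[0,0,0,0,0,31.4]]';python3 - <<'E'
from h import *
go([.482,-.370],.0245,np.radians(5.2))
s=telemetry.observe();im=cams.grab_frame("wrist");cv2.imwrite("pics/w3.png",im[100:300,200:440,::-1].repeat(2,0).repeat(2,1))
print(nets.find_in("wrist","catch_right_grip")[:2],wproj(np.array([.482,-.370,.0325]),s),wproj(np.array([.482,-.370,.046]),s))
E
```

```text
clock: 7.02
eef_pos: [0.4807, -0.3698, 0.1226]
tcp_rot: [-2.802, 1.42, 0.003]
force: [0.8, -0.9, 0.7]
opening: 0.044
grip_force: 0.0
clock: 7.65
eef_pos: [0.4812, -0.3692, 0.1232]
tcp_rot: [-2.323, 2.115, 0.001]
force: [-0.2, 0.2, 0.5]
opening: 0.044
grip_force: 0.0
move mm [ 1.  -0.7 98.7] deg [0.03 0.04 0.18] q6 2.2
[{'rect': [305.8, 177.3, 28.2, 85.2], 'p': 0.77}] [318.77758601 204.89212474] [318.73549872 210.37586145]
```

View pics/w3.png

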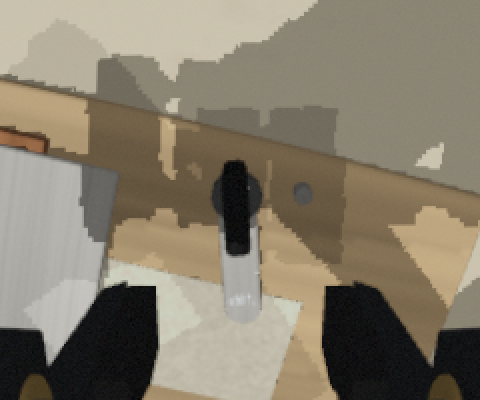

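```bash
python3 -m crank '[[0.001,-0.001,0.04,0,0,-1],[0.001,-0.001,0.08,0,0,-2],[0.001,-0.001,0.0985,0,0,-2],[0.001,-0.001,0.0985,0,0,-2],[0.001,-0.001,0.0985,0,0,-2]]' && python3 -m crank '[[0,0,0,0,0,0],[0,0,0,0,0,0],[0,0,0,0,0,0],[0,0,0,0,0,0],[0,0,0,0,0,0]]' 0 25 && python3 -m crank '[[0,0,0,0,0,-9],[0,0,0,0,0,-18],[0,0,0,0,0,-27],[0,0,0,0,0,-36],[0,0,0,0,0,-45]]' && python3 -m crank '[[0,0,0,0,0,-7],[0,0,0,0,0,-14],[0,0,0,0,0,-20],[0,0,0,0,0,-24],[0,0,0,0,0,-24]]'; python3 - <<'E'
from h import *
s=telemetry.observe();print(s["wrist_torque"],s["force"]);y=T(s)[:3,1];print(np.degrees(np.arctan2(y[1],y[0])),"stop expected",81.5+80.2+90-360)
E
```

```text
clock: 8.38
eef_pos: [0.4834, -0.3713, 0.0267]
tcp_rot: [2.356, -2.077, 0.004]
force: [0.2, -0.7, -0.2]
opening: 0.0442
grip_force: 0.0
clock: 9.0
eef_pos: [0.4829, -0.3704, 0.0256]
tcp_rot: [-2.356, 2.078, -0.001]
force: [0.9, 0.2, 1.7]
opening: 0.0096
grip_force: 25.0
clock: 9.62
eef_pos: [0.4826, -0.3706, 0.0256]
tcp_rot: [2.974, -1.01, 0.0]
force: [-0.9, 0.4, 4.2]
opening: 0.01
grip_force: 25.0
clock: 10.25
eef_pos: [0.4827, -0.3708, 0.0255]
tcp_rot: [3.118, -0.38, 0.001]
force: [-0.7, -0.4, 3.1]
opening: 0.0105
grip_force: 26.3
[ 0.01317251  0.05966224 -0.52797097] [-0.69240205 -0.37339186  3.10013958]
-103.91431511504759 stop expected -108.30000000000001
```

```bash
python3 -m crank '[[0,0,0,0,0,-3],[0,0,0,0,0,-4],[0,0,0,0,0,-4],[0,0,0,0,0,-4],[0,0,0,0,0,-4]]'
python3 -m crank '[[0,0,0,0,0,0],[0,0,0,0,0,0],[0,0,-0.04,0,0,0],[0,0,-0.09,0,0,0],[0,0,-0.13,0,0,0]]' 0.044
python3 - <<'E'
from h import *
s=telemetry.observe();im=cams.grab_frame("wrist");cv2.imwrite("pics/w4.png",im[:,:,::-1])
t,th=np.array([.5058,.369]),.345
g=t-.035*np.array([np.cos(th),np.sin(th)]);print("grip",g)
go(g,.155,th+np.pi/2)
M=T(s);np.savetxt("pics/M4.txt",M);np.savetxt("pics/s4.txt",np.r_[s["eef_pos"],s["tcp_rot"]])
c,q=np.cos(-.148),np.sin(-.148)
for m in((.13,.1),(.13,-.1),(-.13,-.1),(-.13,.1)):print(m,wproj(np.array([.508+c*m[0]-q*m[1],-.298+q*m[0]+c*m[1],.012]),s))
for m in((.035,.075),(.035,-.075)):print("leaf",m,wproj(np.array([.508+c*m[0]-q*m[1],-.298+q*m[0]+c*m[1],.025]),s))
E
```

```text
clock: 10.88
eef_pos: [0.4825, -0.3707, 0.0255]
tcp_rot: [3.129, -0.27, 0.0]
force: [-3.7, -0.8, 5.6]
opening: 0.0111
grip_force: 28.4
clock: 11.5
eef_pos: [0.4828, -0.3701, 0.1567]
tcp_rot: [3.13, -0.268, 0.0]
force: [0.7, -1.0, -0.9]
opening: 0.0441
grip_force: 0.0
grip [0.47286236 0.35716312]
move mm [-135.6 -716.9    2.9] deg [  0.4   -0.31 -29.52] q6 0.89
(0.13, 0.1) [144.88490699  58.13357742]
(0.13, -0.1) [342.76606865  37.22020519]
(-0.13, -0.1) [344.21804255 288.89547382]
(-0.13, 0.1) [176.02957089 286.00662957]
leaf (0.035, 0.075) [164.72935721 147.71016852]
leaf (0.035, -0.075) [317.93629205 138.90536162]
```

View pics/w4.png

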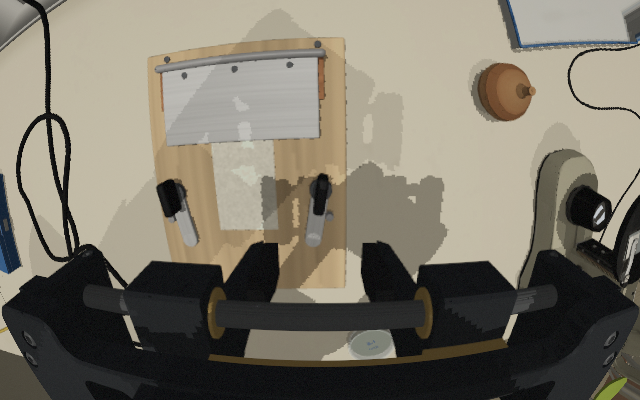

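Both arms now point to the front, at (185, 225) and (317, 225), and the leaf is down. I'll move to the plate.

```bash
python3 -m crank '[[-0.011,-0.06,0,0,0,0],[-0.022,-0.12,0,0,0,0],[-0.033,-0.18,0,0,0,0],[-0.044,-0.24,0,0,0,0],[-0.057,-0.3,0,0,0,0]]' && python3 -m crank '[[-0.011,-0.06,0,0,0,-5],[-0.022,-0.12,0,0,0,-10],[-0.033,-0.18,0,0,0,-15],[-0.044,-0.24,0,0,0,-20],[-0.057,-0.3,0,0,0,-25]]'
python3 - <<'E'
from h import *
go([.4729,.3572],.155,.345+np.pi/2)
v=np.loadtxt("pics/s4.txt");s=dict(eef_pos=v[:3],tcp_rot=v[3:])
obs=[((.13,.1),(149,58),.012),((.13,-.1),(345,38),.012),((-.13,-.1),(345.5,288.5),.012),((.035,.075),(169,146),.025),((.035,-.075),(320,138),.025)]
print(fit([o[0] for o in obs],[wrist(o[1],o[2],s) for o in obs]))
E
```

```text
clock: 12.18
eef_pos: [0.4771, -0.0629, 0.1549]
tcp_rot: [-3.13, 0.268, 0.0]
force: [1.5, 0.3, -0.2]
opening: 0.0445
grip_force: 0.0
clock: 12.8
eef_pos: [0.4719, 0.2425, 0.1549]
tcp_rot: [-3.113, -0.421, -0.0]
force: [0.5, 0.3, -0.2]
opening: 0.0439
grip_force: 0.0
move mm [  31.4 -110.3   -0. ] deg [-0.   -0.   -4.38] q6 1.55
(array([ 0.50767884, -0.30089158]), np.float64(-0.15250718328697224), np.float64(0.002071883187061224))
```

```bash
python3 -m crank '[[0.016,-0.055,0,0,0,-2],[0.031,-0.11,0,0,0,-4.4],[0.031,-0.11,0,0,0,-4.4],[0.031,-0.11,0,0,0,-4.4],[0.031,-0.11,0,0,0,-4.4]]'
python3 - <<'E'
from h import *
go([.4729,.3572],.007,.345+np.pi/2)
s=telemetry.observe();im=cams.grab_frame("wrist");cv2.imwrite("pics/w5.png",im[:,:,::-1])
np.savetxt("pics/s5.txt",np.r_[s["eef_pos"],s["tcp_rot"]])
for l in("plate","plate_grip"):print(nets.find_in("wrist",l)[:2])
c,q=np.cos(.345),np.sin(.345)
for m in((.065,.04,.004),(.065,-.04,.004),(-.065,-.04,.004),(-.065,.04,.004),(-.015,0,.034),(-.055,0,.034),(-.035,0,.019)):print(m,wproj(np.array([.5058+c*m[0]-q*m[1],.369+q*m[0]+c*m[1],m[2]]),s))
E
```

```text
clock: 13.42
eef_pos: [0.4735, 0.3534, 0.1549]
tcp_rot: [3.096, 0.532, -0.001]
force: [-0.1, -0.8, -0.1]
opening: 0.0439
grip_force: 0.0
move mm [  0.8  -3.8 147.9] deg [ 0.02  0.05 -0.26] q6 1.67
[{'rect': [273.1, 85.6, 82.3, 128.0], 'p': 0.7}]
[{'rect': [273.5, 80.9, 86.4, 133.7], 'p': 0.74}]
(0.065, 0.04, 0.004) [272.3905071   84.16236833]
(0.065, -0.04, 0.004) [357.25178065  83.40732484]
(-0.065, -0.04, 0.004) [354.98231944 214.15095212]
(-0.065, 0.04, 0.004) [276.7174727  214.51495507]
(-0.015, 0, 0.034) [314.88335063 172.29168822]
(-0.055, 0, 0.034) [315.30147095 215.20172707]
(-0.035, 0, 0.019) [315.31034668 189.77615594]
```

View pics/w5.png

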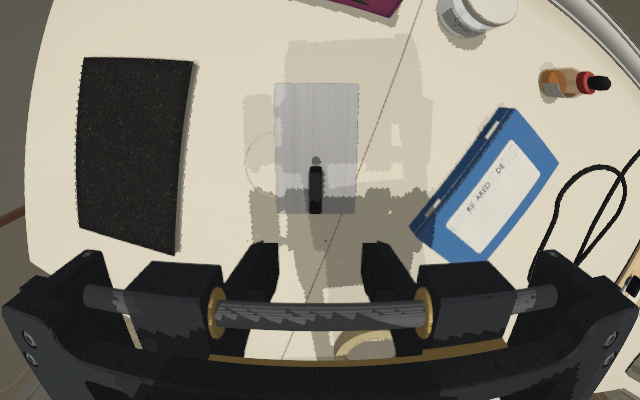

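The plate is where predicted, with corners at (274, 83) and (356, 213) and the rib at (316, 165–213). I'll descend and grip.

```bash
python3 -m crank '[[0.001,-0.0037,0.05,0,0,0],[0.001,-0.0037,0.1,0,0,0],[0.001,-0.0037,0.135,0,0,0],[0.001,-0.0037,0.147,0,0,0],[0.001,-0.0037,0.147,0,0,0]]' && python3 -m crank '[[0,0,0,0,0,0],[0,0,0,0,0,0],[0,0,0,0,0,0],[0,0,0,0,0,0],[0,0,0,0,0,0]]' 0 45
```

```text
clock: 14.2
eef_pos: [0.4734, 0.358, 0.0082]
tcp_rot: [3.096, 0.533, -0.001]
force: [0.1, 0.3, 0.2]
opening: 0.0439
grip_force: 0.0
clock: 14.82
eef_pos: [0.4737, 0.3586, 0.009]
tcp_rot: [-3.096, -0.534, -0.002]
force: [-1.3, -1.0, 6.1]
opening: 0.0116
grip_force: 45.0
```

```bash
python3 -m crank '[[0,0,-0.03,0,0,0],[0,0,-0.07,0,0,0],[0,0,-0.11,0,0,0],[0,0,-0.14,0,0,0],[0,0,-0.14,0,0,0]]'; python3 - <<'E'
from h import *
go([.4294,-.2869],.15,-.1525+np.pi/2)
E
```

```text
clock: 15.45
eef_pos: [0.4747, 0.3592, 0.1505]
tcp_rot: [-3.094, -0.534, -0.007]
force: [0.6, 0.2, -1.7]
opening: 0.0115
grip_force: 45.0
move mm [-259.4  593.5   -1.1] deg [-0.1  -0.27 28.34] q6 1.68
```

```bash
python3 -m crank '[[-0.017,0.04,0,0,0,0],[-0.038,0.088,0,0,0,0],[-0.06,0.137,0,0,0,3],[-0.081,0.186,0,0,0,6],[-0.103,0.235,0,0,0,9]]' 
python3 - <<'E'
from h import *
go([.4294,-.2869],.15,-.1525+np.pi/2)
E
```

```text
clock: 16.08
eef_pos: [0.4534, 0.101, 0.1462]
tcp_rot: [-3.128, -0.288, 0.005]
force: [1.2, -0.7, -2.4]
opening: 0.0112
grip_force: 45.0
move mm [-94.3 377.   -3.8] deg [-1.000e-02  1.800e-01  1.924e+01] q6 1.35
```

```bash
python3 -m crank '[[-0.012,0.048,-0.003,0,0,4],[-0.024,0.096,-0.003,0,0,8],[-0.036,0.145,-0.003,0,0,12],[-0.048,0.193,-0.003,0,0,16],[-0.06,0.242,-0.003,0,0,19]]' 
python3 - <<'E'
from h import *
go([.4294,-.2869],.15,-.1525+np.pi/2)
E
```

```text
clock: 16.7
eef_pos: [0.439, -0.1473, 0.1492]
tcp_rot: [-3.131, 0.233, 0.004]
force: [0.4, -0.1, -1.8]
opening: 0.0114
grip_force: 45.0
move mm [ 11.2 139.5  -1. ] deg [-0.08  0.16  0.21] q6 1.14
```

```bash
python3 -m crank '[[0.004,0.05,0,0,0,0],[0.008,0.1,0,0,0,0],[0.011,0.139,0.03,0,0,0.2],[0.011,0.139,0.07,0,0,0.2],[0.011,0.139,0.07,0,0,0.2]]' 
python3 - <<'E'
from h import *
go([.4294,-.2869],.021,-.1525+np.pi/2)
s=telemetry.observe();im=cams.grab_frame("wrist");cv2.imwrite("pics/w6.png",im[:,:,::-1])
np.savetxt("pics/s6.txt",np.r_[s["eef_pos"],s["tcp_rot"]]);print(s["eef_pos"])
c,q=np.cos(-.1525),np.sin(-.1525)
P=lambda m:wproj(np.array([.5085+c*m[0]-q*m[1],-.299+q*m[0]+c*m[1],m[2]]),s).round(1)
for m in((.13,.1,.012),(.13,-.1,.012),(-.13,.1,.012),(-.13,-.1,.012),(.035,.075,.025),(.035,-.075,.025)):print(m,P(m))
M=T(s)
for m in((.1,.04),(.1,-.04),(-.03,.04),(-.03,-.04)):
    print("plate",m,wproj(M[:3,3]+m[0]*M[:3,0]-m[1]*M[:3,1]+.005*M[:3,2],s).round(1))
E
```

```text
clock: 17.32
eef_pos: [0.4277, -0.2827, 0.0764]
tcp_rot: [-3.125, 0.237, 0.012]
force: [-0.7, 1.2, -1.7]
opening: 0.0116
grip_force: 45.0
move mm [ 2.8  4.3 55.3] deg [-0.38  0.49  0.07] q6 0.91
[ 0.42772279 -0.28270625  0.07638728]
(0.13, 0.1, 0.012) [190.4 -57. ]
(0.13, -0.1, 0.012) [459.4 -55.4]
(-0.13, 0.1, 0.012) [202.9 269.3]
(-0.13, -0.1, 0.012) [445.6 269.7]
(0.035, 0.075, 0.025) [209.7  51. ]
(0.035, -0.075, 0.025) [441.2  52.2]
plate (0.1, 0.04) [236.6  64.5]
plate (0.1, -0.04) [401.2  64.3]
plate (-0.03, 0.04) [252.1 297.9]
plate (-0.03, -0.04) [386.3 297.9]
```

View pics/w6.png

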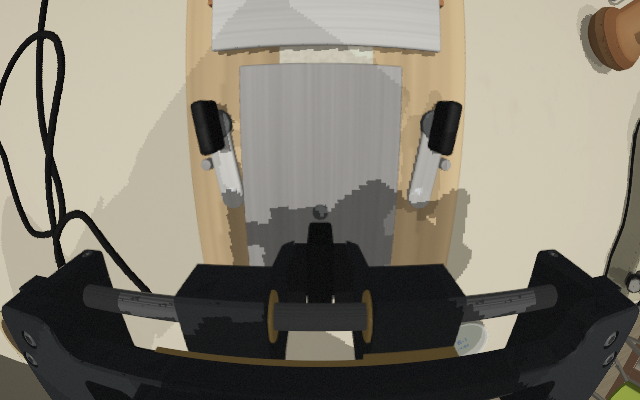

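The plate hangs straight between the catches. Its front edge is at (240–402, 65), just before the leaf edge at (213–440, 50). I'll lower it.

```bash
python3 -m crank '[[0,0,0.02,0,0,0],[0,0,0.04,0,0,0],[0,0,0.05,0,0,0],[0,0,0.05,0,0,0],[0,0,0.05,0,0,0]]' 
python3 - <<'E'
from h import *
go([.4294,-.2869],.021,-.1525+np.pi/2)
print(telemetry.observe()["wrist_torque"])
E
```

```text
clock: 18.0
eef_pos: [0.4317, -0.286, 0.0323]
tcp_rot: [3.132, -0.235, 0.002]
force: [0.2, -0.4, -2.0]
opening: 0.0115
grip_force: 45.0
move mm [-2.2  1.3 11.3] deg [ 0.06 -0.08  0.15] q6 0.91
[ 0.00741329  0.01550496 -0.09100665]
```

```bash
python3 -m crank '[[-0.002,0.001,0.004,0,0,0.1],[-0.002,0.001,0.007,0,0,0.1],[-0.002,0.001,0.009,0,0,0.1],[-0.002,0.001,0.0095,0,0,0.1],[-0.002,0.001,0.0095,0,0,0.1]]'; python3 -m crank '[[0,0,0.0005,0,0,0],[0,0,0.001,0,0,0],[0,0,0.001,0,0,0],[0,0,0.001,0,0,0],[0,0,0.001,0,0,0]]'
python3 - <<'E'
from h import *
go([.4294,-.2869],.021,-.1525+np.pi/2)
print(telemetry.observe()["wrist_torque"])
E
```

```text
clock: 18.62
eef_pos: [0.4289, -0.2862, 0.0217]
tcp_rot: [-3.132, 0.239, 0.0]
force: [-0.4, -0.1, -1.9]
opening: 0.0114
grip_force: 45.0
clock: 19.25
eef_pos: [0.429, -0.2863, 0.021]
tcp_rot: [3.132, -0.239, 0.0]
force: [-3.0, 1.7, 6.0]
opening: 0.0118
grip_force: 45.0
move mm [0.5 0.5 0. ] deg [ 0.01 -0.    0.03] q6 0.9
[ 0.32806193  0.33113857 -0.00593111]
```

```bash
python3 -m crank '[[0.005,0.0005,-0.0005,0,0,0],[0.014,0.0005,-0.0005,0,0,0],[0.023,0.0005,-0.0005,0,0,0],[0.032,0.0005,-0.0005,0,0,0],[0.04,0.0005,-0.0005,0,0,0]]'; python3 -m crank '[[0.001,0,0,0,0,0],[0.003,0,0,0,0,0],[0.004,0,0,0,0,0],[0.005,0,0,0,0,0],[0.005,0,0,0,0,0]]'
python3 - <<'E'
from h import *
c,q=np.cos(-.1525),np.sin(-.1525)
go([.5085-.03*c,-.299-.03*q],.021,-.1525+np.pi/2)
print(telemetry.observe()["wrist_torque"])
E
```

```text
clock: 19.88
eef_pos: [0.4691, -0.2928, 0.0211]
tcp_rot: [-3.132, 0.238, 0.0]
force: [0.2, -0.3, -1.5]
opening: 0.0114
grip_force: 45.0
clock: 20.5
eef_pos: [0.4733, -0.2936, 0.0213]
tcp_rot: [3.132, -0.239, 0.0]
force: [-0.3, 0.7, -1.0]
opening: 0.0114
grip_force: 45.0
move mm [5.6 0.  0.3] deg [ 0.   -0.01  0.02] q6 0.95
[ 0.04044693  0.02119728 -0.00671439]
```

```bash
python3 -m crank '[[0.001,0,0,0,0,0],[0.002,0,0,0,0,0],[0.003,0,0,0,0,0],[0.004,0,0,0,0,0],[0.004,0,0,0,0,0]]';python3 -m crank '[[0.0005,0,0,0,0,0],[0.001,0,0,0,0,0],[0.001,0,0,0,0,0],[0.001,0,0,0,0,0],[0.001,0,0,0,0,0]]'
```

```text
clock: 21.12
eef_pos: [0.4774, -0.2942, 0.0212]
tcp_rot: [3.132, -0.238, 0.0]
force: [-0.1, -0.6, -2.0]
opening: 0.0114
grip_force: 45.0
clock: 21.75
eef_pos: [0.4783, -0.2943, 0.0212]
tcp_rot: [3.133, -0.239, 0.0]
force: [0.0, 0.2, -1.2]
opening: 0.0115
grip_force: 45.0
```

```bash
python3 -m crank '[[0.0005,0,0,0,0,0],[0.001,0,0,0,0,0],[0.001,0,0,0,0,0],[0.001,0,0,0,0,0],[0.001,0,0,0,0,0]]'; python3 - <<'E'
from h import *
print(telemetry.observe()["wrist_torque"])
E
```

```text
clock: 22.38
eef_pos: [0.4793, -0.2945, 0.0213]
tcp_rot: [3.132, -0.239, 0.0]
force: [-0.5, -0.7, -1.0]
opening: 0.0117
grip_force: 45.0
[-0.06430847  0.03157819  0.0057472 ]
```

```bash
for i in 1; do python3 -m crank '[[0.0005,0,0,0,0,0],[0.001,0,0,0,0,0],[0.001,0,0,0,0,0],[0.001,0,0,0,0,0],[0.001,0,0,0,0,0]]'; done; python3 -m crank '[[0.0005,0,0,0,0,0],[0.001,0,0,0,0,0],[0.001,0,0,0,0,0],[0.001,0,0,0,0,0],[0.001,0,0,0,0,0]]'; python3 - <<'E'
from h import *
s=telemetry.observe();print(s["wrist_torque"],s["force"])
im=cams.grab_frame("wrist");cv2.imwrite("pics/w7.png",im[:,:,::-1])
E
```

```text
clock: 23.0
eef_pos: [0.4795, -0.2945, 0.0211]
tcp_rot: [-3.132, 0.238, 0.003]
force: [-4.7, -1.2, 0.9]
opening: 0.0117
grip_force: 45.0
clock: 23.62
eef_pos: [0.4795, -0.2945, 0.021]
tcp_rot: [-3.132, 0.238, 0.006]
force: [-9.8, 0.5, 4.2]
opening: 0.0118
grip_force: 45.0
[-0.08948298  1.38735709  0.004973  ] [-9.81455169  0.48396023  4.17409624]
```

View pics/w7.png

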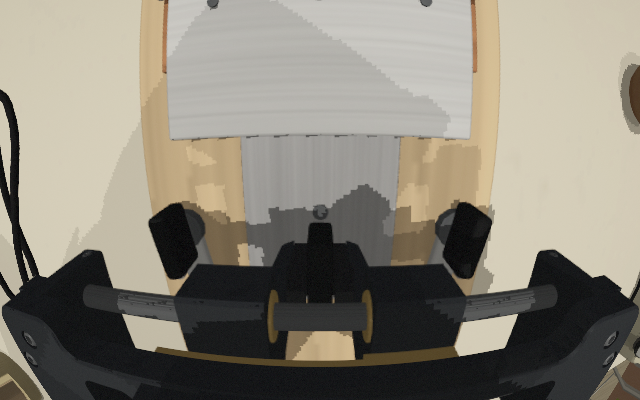

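The plate is at the stop, centred under the leaf: plate edges at 241 and 400, leaf edges at 170 and 471. The leaf is lying down. I'll ease the forward push and press down.

```bash
python3 -m crank '[[-0.0003,0,0,0,0,0],[-0.0007,0,0.0003,0,0,0],[-0.0007,0,0.0006,0,0,0],[-0.0007,0,0.0006,0,0,0],[-0.0007,0,0.0006,0,0,0]]'; python3 - <<'E'
from h import *
s=telemetry.observe();print(s["wrist_torque"],s["force"])
go(s["eef_pos"][:2],s["eef_pos"][2],-.1525+np.pi/2)
E
```

```text
clock: 24.3
eef_pos: [0.4795, -0.2945, 0.021]
tcp_rot: [-3.132, 0.238, 0.004]
force: [-8.8, 1.6, 7.8]
opening: 0.0114
grip_force: 45.0
[0.15914916 1.23573294 0.01059158] [-8.79003974  1.5827422   7.83126428]
move mm [0. 0. 0.] deg [-0.02  0.14  0.04] q6 0.96
```

```bash
python3 -m crank '[[-0.0005,0,0.0002,0,0,0],[-0.0005,0,0.0004,0,0,0],[-0.0005,0,0.0004,0,0,0],[-0.0005,0,0.0004,0,0,0],[-0.0005,0,0.0004,0,0,0]]'; python3 -m crank '[[0,0,0,0,0,0],[0,0,0,0,0,0],[0,0,0,0,0,0],[0,0,0,0,0,0],[0,0,0,0,0,0]]'; python3 - <<'E'
from h import *
s=telemetry.observe();print(s["wrist_torque"],s["force"])
go(s["eef_pos"][:2],s["eef_pos"][2],-.1525+np.pi/2)
im=cams.grab_frame("top");cv2.imwrite("pics/t9.png",cv2.resize(im[120:270,180:480,::-1],None,fx=2.6,fy=2.6,interpolation=cv2.INTER_CUBIC))
E
```

```text
clock: 24.92
eef_pos: [0.4795, -0.2945, 0.021]
tcp_rot: [-3.132, 0.238, 0.002]
force: [-7.5, 1.6, 8.8]
opening: 0.0116
grip_force: 45.0
clock: 25.55
eef_pos: [0.4795, -0.2945, 0.021]
tcp_rot: [-3.132, 0.238, 0.002]
force: [-6.5, 2.6, 9.2]
opening: 0.0117
grip_force: 45.0
[0.28289471 1.06856078 0.01873519] [-6.48313762  2.55367556  9.22866093]
move mm [0. 0. 0.] deg [-0.01  0.08  0.04] q6 0.96
```

View pics/t9.png

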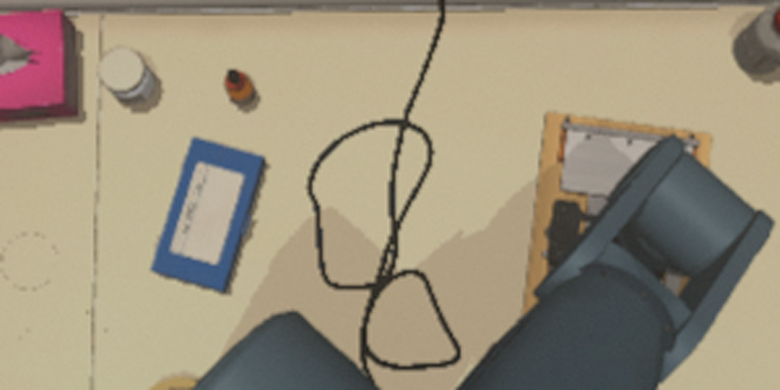

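The jar at (130, 75) and the dropper at (238, 88) have not moved. The plate is held at the stop with about 10 N down, so I'll hand in.

```bash
python3 -c "
from workcell import workorder;print(workorder.close_job())"
```

```text
the job is handed in; nothing more can be done
None
```

I handed the job in with both catches turned open to their end stops and the plate slid straight under the lying leaf to the stop. The gripper is still holding it down with about 10 N (9.2 N measured), and the jar and dropper have not moved; the hand-in returned no verdict.

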